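Set the measuring slider of a tile cutter against its red stop

ROBOT

A 6-joint arm with a two-finger parallel gripper is mounted at the origin on the work surface. World frame = base frame: x ahead of the robot, y to its left, z up, the work surface at z = 0. Lengths are in m, angles in degrees, forces in N, time in s.
With the tool pointing down it reaches from about 0.3 to 0.75 m from the base axis. Payload 8.5 kg.
Tool frame: the origin (TCP) lies at the very end of the fingers, on their centre line; the grasp point (between the pads) lies 19 mm behind it; z points along the fingers, y is the line along which they close (so a half turn about z gives the same grasp; the last joint's range is limited). The gripper opens to 85 mm and grips with 20 to 120 N. Pads are 22 mm wide; open, the fingers measure 114 mm over their backs; the gripper's body (76 mm by 85 mm) begins 54 mm behind the grasp point. The pads swing forward as they close: fully open they stand 13 mm farther back than shut.
Start: joints at [-75.705, 21.807, 74.336, -0, 83.858, -12.336], TCP at [0.247, -0.492, 0.231] pointing down, gripper open.
Joint ranges: [-178.18, 178.18], [-50.72, 133.34], [12.68, 142.11], [-81.47, 261.47], [9.98, 163.14], [-165.26, 165.26]. Speed limits (degrees/s): [136.94, 136.94, 180, 180, 180, 180].

INTERFACE

Orientations are given as a 3x3 rotation matrix whose columns are the frame's x, y, z axes.
In Python, from rig import observe, cams, ticket gives the robot as it stands.
- The arm moves only by the tool move_arm, never from a script. Its arguments are lists of equal length, an entry for each row: "jaw": the finger opening in cm, from 0 to 8.54; "dp": the shift along the tool's x, y, z in cm, a list of three; "turn": the turn, a rotation vector about the tool's x, y, z in rad, a list of three. In form: {"jaw": [jaw, ...], "dp": [[tx, ty, tz], ...], "turn": [[wx, wy, wz], ...]}. A call has 1 to 12 rows; each row shifts and turns the commanded pose from where the row before left it, along the tool's axes as they then stand; what a row does not reach is not made up. A row lasts 1/12 s, in which the tool goes at most 41.7 mm and 7.16 degrees, less where a joint would pass 70% of its speed; a pose out of reach is approached as far as the arm can. A call is refused whole if a number of a shift passes 4.17 or a number of a turn 0.125, either way. A call with a gripper value outside its range is refused whole. The fingers move at their own pace and stop on an object; "force" is the grip in N (left out, the last holds). Time passes only in rows, so rows that do not move let the fingers close. It gives the time, the measured TCP pose, the force, the opening and the grip force at its end, in the units of the state.
- observe(): the state, without advancing time (a new reading comes with each control period).
- cams.get_image(name): name is "scene" or "top" or "wrist"; returns (picture, depth): 480x640x3 uint8, red, green, blue; 480x640 float32, m along the optical axis (not along the pixel's ray), 0 where there is no reading.
- cams.calibration(name): a dict with "vertical_fov" (degrees; the focal length in pixels is half the picture's height over the tangent of half this angle, whatever the lens; pixels are square), "cx", "cy" (the principal point, pixels), "view" (4x4, takes a point from world to camera coordinates); the wrist camera has in their place "tool_from_camera" (4x4, takes a point from camera to tool coordinates, whose origin is the TCP and whose axes are the flange's). Camera axes: x right, y up, looking along -z (the intrinsics and any distortion apply to the point x, -y, -z); pixel columns grow to the right and rows downward; lengths in m; the calibration is good to about 2 mm. A picture is of the moment at which its call begins: read the wrist's pose just before it. calibration takes no time and is no camera call.
- ticket.close_job(): hands the job in; it is judged then, once.
Trained networks look in the newest picture that a camera, given by its name, has taken for a name from the list of things; names that differ only in an ending like _2 or _b are one class to them, and where a whole thing is asked for, a point or a joint stands for the part that bears it (a point fixed in the world has none). Each returns a list of dicts, best first, with "p" (0 to 1); they miss things now and then, are a little off and sometimes report something else, mostly with a low value. They report only what shows in the picture. A call takes as long as a camera call.
- cams.spot_in(camera, query): "box" ([centre column, centre row, width, height] as shares, 0 to 1, of the picture: columns of its width, rows of its height, round what is visible of it).
- cams.outline_of(camera, query): "mask" (480x640 bool, what is visible of it) and "box" ([centre column, centre row, width, height] as shares, 0 to 1, of the picture: columns of its width, rows of its height, round what is visible of it).
- cams.mark_of(camera, query): "location" ([column, row] as shares, 0 to 1, of the picture: columns of its width, rows of its height: a listed point, or the origin of a listed thing).
The state is a dict: "time_s": time; "q": joint angles; "qvel": joint speeds; "joint_efforts": joint torques, N m; "position": TCP position; "tool_rot": TCP orientation; "ft_force": force on the tool from outside, world axes, zero at the start; "wrist_torque": the same for the moment, N m; "grip_width": finger opening in m; "gripper_force": force on a finger pad.
Only numpy, scipy, OpenCV 4.12 (cv2) and the standard library are available. Lean on these libraries where they do the work, as an engineer would, in place of code of your own. Each camera call takes 0.05 s, during which the arm holds its last target. There are 200 camera calls.

TASK

On the tile cutter's measuring rail, press down the orange pad in the middle of the black slider to free its brake and, keeping it pressed, push the slider along the rail until it is hard up against the red stop. Then let the pad spring back up so that the slider is locked there, and move clear. Only press and push with the fingers: do not grip the slider, do not force it along with the pad up, and leave the other things on the bench alone.

Things in the scene. Friction and masses are not known exactly. Their poses are not given: they have to be found in the camera images.
- cutter: Manual tile cutter, fixed. Origin on the bench (z = 0) under the middle of its measuring rail: an aluminium bar along the cutter's own y, 420 mm long, 36 mm wide, top 40 mm above the bench. On the rail's +x side, 25 to 425 mm away, lies the cutter's bed (240 mm wide, 30 mm high) with dark bridges and steel rods up to 81 mm high; at its far end a blue block (89 mm) and a black lever up to 150 mm.
- carriage_mid (a point): Middle of the black slider, at the rail's top (40 mm above the bench). It rides on the rail: 100 mm long, 30 mm wide, low body 14 mm high, each end 50 mm from this point. Two upright end walls (30 mm wide, 14 mm thick, tops 44 mm above the rail) have inner faces 30 mm either side of this point: a 60 mm trough, open above and at the sides, with the orange pad. Its y lies along the rail.
- pad_top (a point): Middle of the top of the orange brake pad in the trough, 26 mm above the rail's top (66 mm above the bench) when up; the pad is 46 mm long along the rail and 30 mm wide, its top raised 3 mm over the middle 22 mm of the width. It moves straight down 5 mm and rides with the slider.
- pad (a joint): How far the pad is pressed, in m: about 0 when up (brake holds), 0.005 when fully down. A spring pushes it up: it starts to move at 12 N, is fully down at 14 N; the brake is free once the pad is 1 mm down. It springs back when let go.
- carriage (a joint): Position of the slider along the rail in m, growing towards the cutter's +y; 0 in the middle of the rail. The stops limit it. With the pad down it slides with about 1 to 2 N; with the pad up a brake holds it against some 7 to 9 N.
- red_stop: Red block clamped firmly on the rail, near one end or the other (it differs from time to time): 24 mm along the rail, 40 mm wide, 30 mm high, with a small dark screw head on top (8 mm). Origin at the centre of its underside, on the rail's top. The slider touches it when carriage_mid is 62 mm from this origin.
- white_stop: White block of the same shape clamped near the other end of the rail; not the one wanted.
- tile: Loose blue tile, 200 x 150 x 9 mm, lying on the cutter's bed; origin under its centre. Leave alone.
- tub: Loose blue plastic cup, 72 mm wide, 65 mm high, on the bench on the robot's side of the rail; origin under its centre. Leave alone.
- tape: Loose yellow and black tape measure, 62 x 34 mm, 58 mm high, on the bench on the robot's side of the rail; origin under its centre. Leave alone.
- pencil: Loose green flat carpenter's pencil, 170 x 13 x 8 mm, on the bench beside the cutter's bed. Leave alone.
- mallet: Loose hammer lying on the bench to the robot's right. Leave alone.
- trowel: Loose trowel with a steel blade and wooden handle, on the bench to the robot's left. Leave alone.
- rubstone: Loose reddish rubbing stone, 150 x 55 x 45 mm, on the bench beside the cutter's bed. Leave alone.

How it is judged (in metres and radians):
On the way, in this order (a step that is already met when the one before it is completed fails the run):
1. the orange pad is pressed down while the slider is still within 25 mm of its start (value of joint pad above 0.0015 m and distance of carriage_mid from where it was at the start of the episode below 0.025 m), for 0.04 s.
2. the slider comes up against the red stop (gap under 2.5 mm) with the pad still pressed (horizontal distance between carriage_mid and red_stop below 0.0645 m and value of joint pad above 0.0005 m), for 0.04 s.
At the end, for the whole second after the job is handed in: the slider stands against the red stop (gap under 3 mm), at rest, and the pad is back up (less than 0.7 mm down), so the brake holds it (horizontal distance between carriage_mid and red_stop below 0.065 m and value of joint pad below 0.0007 m and velocity of joint carriage between -0.005 and 0.005 m/s); the robot touches nothing.
It fails at once if the slider is forced along with its pad up (more than 4 mm from its start and from the red stop) (value of joint pad below 0.0002 m and distance of carriage_mid from where it was at the start of the episode above 0.004 m and horizontal distance between carriage_mid and red_stop above 0.066 m and (velocity of joint carriage above 0.01 m/s or velocity of joint carriage below -0.01 m/s)).
It fails at once if the slider, one of its end walls or its pad is gripped between the fingers ((contact force between the fingers and carriage_c1 above 1 N and contact force between the fingers and carriage_c2 above 1 N) or (contact force between the fingers and pad_c1 above 1 N and contact force between the fingers and pad_c2 above 1 N) or (contact force between the fingers and carriage_c3 above 1 N and contact force between the fingers and carriage_c4 above 1 N) or (contact force between the fingers and carriage_c7 above 1 N and contact force between the fingers and carriage_c8 above 1 N) or (contact force between the fingers and carriage_c5 above 1 N and contact force between the fingers and carriage_c6 above 1 N) or (contact force between the fingers and carriage_c9 above 1 N and contact force between the fingers and carriage_c10 above 1 N)).
It fails at once if one of the loose things is moved more than 15 mm or lifted (distance of any of tile, tub, tape, pencil, mallet, trowel, rubstone from where it was at the start of the episode above 0.015 m).
It also fails if it takes over 38 s, if anything falls off the work surface, if the arm or the gripper's body presses on something with over 40 N, if the wrist force passes 120 N, or if a joint passes its speed limit or range.

## Working session

There is one attempt and no reset: what is moved stays moved. The work goes in short steps, Python scripts to look and compute and a tool call to move; the robot and the scene stay as the last step left them, time stands still between calls to the robot, and variables do not carry over. Pictures are saved under pics/ and viewed, at most 10 in all, crops included, and the job is handed in when it is done.

Besides the shell and the picture viewer there is one more tool, called after "Emit:" in YAML: its name, and indented under it one key for each argument. move_arm: Moves the arm, as the interface text tells. Its arguments: {"type":"object","properties":{"jaw":{"type":"array","items":{"type":"number"}},"dp":{"type":"array","items":{"type":"array","items":{"type":"number"}}},"turn":{"type":"array","items":{"type":"array","items":{"type":"number"}}},"force":{"type":"number"}},"required":["jaw","dp","turn"]}

```bash
mkdir -p pics; cat > h.py <<'E'
import numpy as np, cv2
from rig import observe, cams, ticket
def ray(name,u,v,st=None):
    c=cams.calibration(name); f=240/np.tan(np.radians(c["vertical_fov"])/2)
    d=np.array([(u-c["cx"])/f,-(v-c["cy"])/f,-1.0])
    if "view" in c: M=np.linalg.inv(np.array(c["view"]))
    else:
        T=np.eye(4);T[:3,:3]=st["tool_rot"];T[:3,3]=st["position"];M=T@np.array(c["tool_from_camera"])
    return M[:3,3],M[:3,:3]@d
def at_z(name,u,v,z,st=None):
    o,d=ray(name,u,v,st); return o+d*(z-o[2])/d[2]
def mark(name,q,z,st=None):
    r=cams.mark_of(name,q)
    for m in r[:2]:
        u,v=m["location"][0]*640,m["location"][1]*480
        print(name,q,round(m["p"],2),(round(u),round(v)),at_z(name,u,v,z,st).round(4))
E
python3 - <<'E'
from h import *
print(observe())
for n in ("top","scene"):
    im,d=cams.get_image(n); cv2.imwrite(f"pics/{n}0.png",im[:,:,::-1])
    print({k:(v if k!="view" else 0) for k,v in cams.calibration(n).items()})
    for q,z in (("carriage_mid",.04),("pad_top",.066),("red_stop",.04),("white_stop",.04),("cutter",0),("tub",0),("tape",0)): mark(n,q,z)
print(cams.calibration("wrist"))
E
```

```text
{'time_s': 0.0, 'q': array([-7.57060919e+01,  2.18416592e+01,  7.43851790e+01, -1.46488048e-03,
        8.38595934e+01, -1.23371839e+01]), 'qvel': array([0.03241501, 0.03648692, 0.02817611, 0.02970838, 0.09769272,
       0.03713372]), 'joint_efforts': array([-1.19842738e-03, -4.48472178e+01, -2.31280339e+01, -2.85965434e-04,
        4.80209186e-03, -9.06022393e-06]), 'position': array([ 0.24643781, -0.4913613 ,  0.23070302]), 'tool_rot': array([[ 8.93909950e-01,  4.48246410e-01, -3.97079724e-04],
       [ 4.48246487e-01, -8.93908814e-01,  1.45553856e-03],
       [ 2.97486869e-04, -1.47910999e-03, -9.99998862e-01]]), 'ft_force': array([ 0.97077122,  0.09937824, -0.2735635 ]), 'wrist_torque': array([0.00677037, 0.01513841, 0.03910366]), 'gripper_force': 0.0, 'grip_width': 0.08528057949906526}
{'vertical_fov': 45.67530956295658, 'cx': 329.5261259447001, 'cy': 247.6586124163917, 'view': 0}
top carriage_mid 0.74 (430, 272) [ 0.5316 -0.2063  0.04  ]
top carriage_mid 0.67 (362, 282) [ 0.5062 -0.0459  0.04  ]
top pad_top 0.64 (365, 280) [ 0.507  -0.0501  0.066 ]
top red_stop 0.77 (290, 285) 
[... 519 characters left out ...]
2 (248, 285) [ 0.5284 -0.2026  0.04  ]
scene cutter 0.59 (290, 254) [ 0.5119 -0.0455  0.    ]
scene tub 0.72 (230, 251) [ 0.3921 -0.1426  0.    ]
scene tub 0.15 (273, 322) [ 0.6226 -0.2167  0.    ]
scene tape 0.75 (290, 207) [ 0.3966  0.0785 -0.    ]
{'vertical_fov': 67.70624876087479, 'cx': 321.28038619249935, 'cy': 237.91106292902103, 'tool_from_camera': array([[ 1.57789026e-04,  9.60953679e-01,  2.76709239e-01,
         6.90837806e-02],
       [ 9.99999918e-01, -2.54716164e-04,  3.14342310e-04,
        -5.89858172e-04],
       [ 3.72550714e-04,  2.76709166e-01, -9.60953640e-01,
        -1.42888160e-01],
       [ 0.00000000e+00,  0.00000000e+00,  0.00000000e+00,
         1.00000000e+00]])}
```

View pics/top0.png

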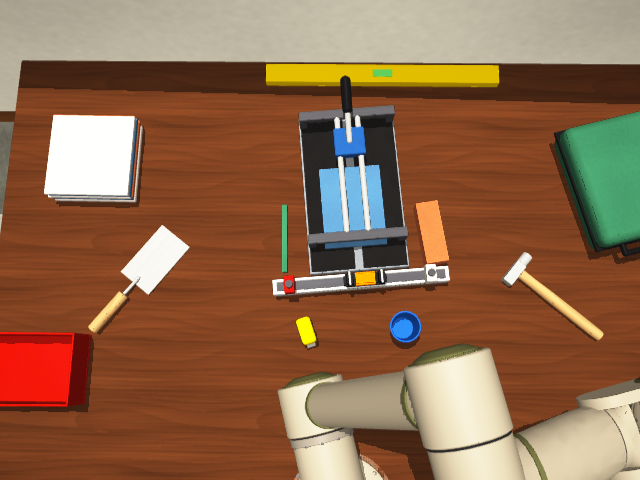

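View pics/scene0.png

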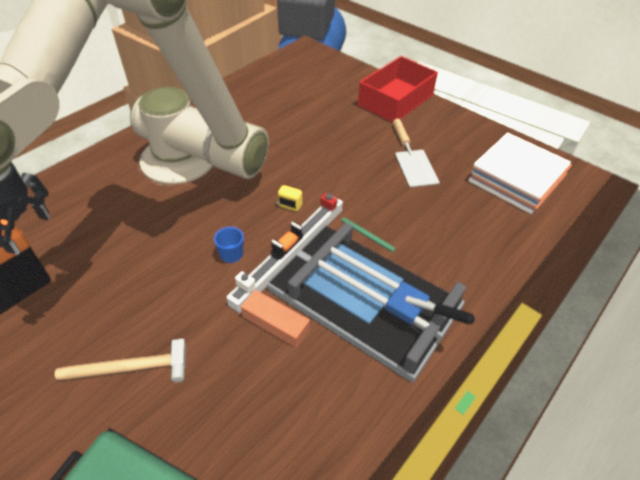

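The top picture shows the red stop at (289,284), the slider's orange pad at (365,279) and the white stop at (431,271). The network's first carriage_mid hit in it was really the white stop. The scene picture agrees: red at (330,202), pad at (288,241). So the push goes towards +y, with the rail turned about 5.6°, and the travel is about 113 mm. I'll close the jaw, line it up with the rail and go above the slider.

Emit:
move_arm:
  jaw: [0, 0, 0, 0, 0, 0, 0, 0, 0, 0, 0, 0]
  dp:
    - [0, 0, 0]
    - [0, 0, 0]
    - [0, 0, 0]
    - [2.3, -3.1, 0]
    - [2.3, -3.1, 0]
    - [2.3, -3.1, 0]
    - [2.3, -3.1, 0]
    - [2.3, -3.1, 0]
    - [2.3, -3.1, 0]
    - [2.3, -3.1, 0]
    - [2.3, -3.1, 0]
    - [2.3, -3.1, 0]
  turn:
    - [0, 0, 0.122]
    - [0, 0, 0.122]
    - [0, 0, 0.122]
    - [0, 0, 0]
    - [0, 0, 0]
    - [0, 0, 0]
    - [0, 0, 0]
    - [0, 0, 0]
    - [0, 0, 0]
    - [0, 0, 0]
    - [0, 0, 0]
    - [0, 0, 0]

```text
time_s: 1.8
position: [0.4256, -0.1918, 0.2316]
tool_rot: [[0.995, 0.098, 0.0], [0.098, -0.995, -0.0], [0.0, 0.0, -1.0]]
ft_force: [0.6, -0.7, 0.7]
grip_width: -0.0
gripper_force: 0.0
```

Emit:
move_arm:
  jaw: [0, 0, 0, 0, 0, 0]
  dp:
    - [2.3, -3.1, 0]
    - [2.3, -3.1, 0]
    - [2.3, -3.1, 0]
    - [1.2, -1.5, 0]
    - [0, 0, 0]
    - [0, 0, 0]
  turn:
    - [0, 0, 0]
    - [0, 0, 0]
    - [0, 0, 0]
    - [0, 0, 0]
    - [0, 0, 0]
    - [0, 0, 0]

```text
time_s: 2.3
position: [0.4952, -0.0774, 0.2312]
tool_rot: [[0.995, 0.101, -0.0], [0.101, -0.995, -0.0], [-0.0, 0.0, -1.0]]
ft_force: [0.6, 0.0, 0.3]
grip_width: -0.0001
gripper_force: 0.0
```

```bash
cat > look.py <<'E'
from h import *
import sys
st=observe(); print(st["time_s"],st["position"].round(4),st["tool_rot"].round(3).tolist(),st["ft_force"].round(1),st["grip_width"])
im,d=cams.get_image("wrist"); cv2.imwrite(f"pics/{sys.argv[1]}.png",im[:,:,::-1])
for q,z in (("carriage_mid",.04),("pad_top",.066),("red_stop",.04),("white_stop",.04)): mark("wrist",q,z,st)
# orange pad from colour + depth
hsv=cv2.cvtColor(im,cv2.COLOR_RGB2HSV)
r=cams.outline_of("wrist","pad")
for m in r[:1]:
    v,u=np.nonzero(m["mask"]); c=(u.mean(),v.mean()); print("pad mask",m["p"],c,len(u),at_z("wrist",*c,.066,st).round(4))
    (cx,cy),wh,a=cv2.minAreaRect(np.c_[u,v].astype(np.float32)); print(cx,cy,wh,a, at_z("wrist",cx,cy,.066,st).round(4))
E
python3 look.py w1
```

```text
2.3 [ 0.4952 -0.0774  0.2312] [[0.995, 0.101, -0.0], [0.101, -0.995, -0.0], [-0.0, 0.0, -1.0]] [0.6 0.  0.3] -0.00012078287516095968
wrist carriage_mid 0.59 (294, 193) [ 0.5086 -0.0505  0.04  ]
wrist pad_top 0.89 (293, 194) [ 0.5125 -0.0512  0.066 ]
wrist pad_top 0.31 (475, 84) [ 0.6148 -0.1882  0.066 ]
wrist red_stop 0.79 (110, 189) [0.4953 0.1213 0.04  ]
wrist white_stop 0.96 (460, 193) [ 0.5246 -0.2046  0.04  ]
wrist white_stop 0.4 (171, 281) [0.4077 0.0658 0.04  ]
pad mask 0.6 (np.float64(294.80117584179584), np.float64(193.82789951897382)) 1871 [ 0.5126 -0.0524  0.066 ]
294.5 193.5 (35.0, 53.0) 90.0 [ 0.5128 -0.0521  0.066 ]
```

Emit:
move_arm:
  jaw: [0, 0, 0, 0, 0, 0, 0]
  dp:
    - [1.8, -2.4, 0]
    - [0, 0, 3]
    - [0, 0, 3]
    - [0, 0, 3]
    - [0, 0, 3.1]
    - [0, 0, 0]
    - [0, 0, 0]
  turn:
    - [0, 0, 0]
    - [0, 0, 0]
    - [0, 0, 0]
    - [0, 0, 0]
    - [0, 0, 0]
    - [0, 0, 0]
    - [0, 0, 0]

```text
time_s: 3.18
position: [0.5101, -0.0528, 0.1102]
tool_rot: [[0.995, 0.098, -0.002], [0.098, -0.995, 0.001], [-0.002, -0.001, -1.0]]
ft_force: [0.9, 0.1, 0.8]
grip_width: -0.0001
gripper_force: 0.0
```

```bash
python3 look.py w2
```

```text
3.1833 [ 0.5101 -0.0528  0.1102] [[0.995, 0.098, -0.002], [0.098, -0.995, 0.001], [-0.002, -0.001, -1.0]] [0.9 0.1 0.8] -7.853651271242511e-05
wrist carriage_mid 0.72 (320, 251) [ 0.5088 -0.052   0.04  ]
wrist red_stop 0.97 (38, 248) [0.4933 0.1236 0.04  ]
wrist white_stop 0.67 (567, 250) [ 0.5245 -0.2054  0.04  ]
pad mask 0.58 (np.float64(321.06120591581345), np.float64(256.9811149032992)) 4395 [ 0.5141 -0.0521  0.066 ]
320.5 257.5 (55.0, 85.0) 90.0 [ 0.5137 -0.0518  0.066 ]
```

View pics/w2.png

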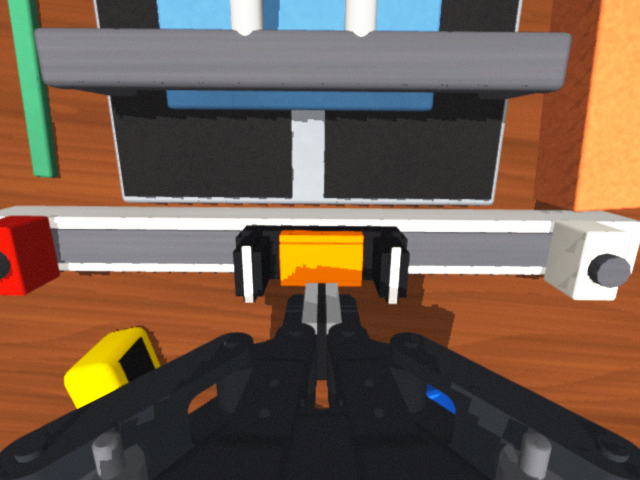

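The fingers, at about (321,290), are centred across the trough, with its walls at 248 and 394 and the pad at 280 to 363. Red is on the left. Now down to just above the pad.

Emit:
move_arm:
  jaw: [0, 0, 0, 0, 0]
  dp:
    - [0.1, 0, 2]
    - [0, 0, 1.2]
    - [0, 0, 0.6]
    - [0, 0, 0]
    - [0, 0, 0]
  turn:
    - [0, 0, 0]
    - [0, 0, 0]
    - [0, 0, 0]
    - [0, 0, 0]
    - [0, 0, 0]

```text
time_s: 3.9
position: [0.5118, -0.0524, 0.0729]
tool_rot: [[0.995, 0.099, 0.001], [0.099, -0.995, -0.0], [0.001, 0.0, -1.0]]
ft_force: [1.3, -0.1, 0.3]
grip_width: -0.0002
gripper_force: 0.0
```

Emit:
move_arm:
  jaw: [0, 0, 0, 0, 0]
  dp:
    - [0, 0, 0.3]
    - [0, 0, 0.3]
    - [0, 0, 0.1]
    - [0, 0, 0]
    - [0, 0, 0]
  turn:
    - [0, 0, 0]
    - [0, 0, 0]
    - [0, 0, 0]
    - [0, 0, 0]
    - [0, 0, 0]

```text
time_s: 4.32
position: [0.5118, -0.0525, 0.0661]
tool_rot: [[0.995, 0.099, 0.001], [0.099, -0.995, -0.0], [0.001, 0.001, -1.0]]
ft_force: [-1.1, -0.3, 6.1]
grip_width: -0.0003
gripper_force: 3.0
```

Contact came right at 0.066. Pressing about 3.5 mm more.

Emit:
move_arm:
  jaw: [0, 0, 0, 0]
  dp:
    - [0, 0, 0.2]
    - [0, 0, 0.2]
    - [0, 0, 0]
    - [0, 0, 0]
  turn:
    - [0, 0, 0]
    - [0, 0, 0]
    - [0, 0, 0]
    - [0, 0, 0]

```text
time_s: 4.65
position: [0.5118, -0.0525, 0.0626]
tool_rot: [[0.995, 0.099, 0.002], [0.099, -0.995, -0.001], [0.002, 0.001, -1.0]]
ft_force: [-3.4, 1.2, 13.6]
grip_width: -0.0003
gripper_force: 6.5
```

Emit:
move_arm:
  jaw: [0, 0, 0, 0, 0, 0, 0, 0, 0, 0, 0]
  dp:
    - [0, -0.2, 0]
    - [0, -0.4, 0]
    - [0, -0.5, 0]
    - [0, -0.5, 0]
    - [0, -0.5, 0]
    - [0, -0.5, 0]
    - [0, -0.5, 0]
    - [0, -0.5, 0]
    - [0, -0.4, 0]
    - [0, 0, 0]
    - [0, 0, 0]
  turn:
    - [0, 0, 0]
    - [0, 0, 0]
    - [0, 0, 0]
    - [0, 0, 0]
    - [0, 0, 0]
    - [0, 0, 0]
    - [0, 0, 0]
    - [0, 0, 0]
    - [0, 0, 0]
    - [0, 0, 0]
    - [0, 0, 0]

```text
time_s: 5.57
position: [0.5082, -0.0125, 0.0628]
tool_rot: [[0.995, 0.099, 0.003], [0.099, -0.995, -0.001], [0.002, 0.001, -1.0]]
ft_force: [-2.8, 1.4, 12.7]
grip_width: 0.0003
gripper_force: 6.4
```

```bash
python3 look.py w3
```

```text
5.5667 [ 0.5082 -0.0125  0.0628] [[0.995, 0.099, 0.003], [0.099, -0.995, -0.001], [0.002, 0.001, -1.0]] [-2.8  1.4 12.7] 0.000307074623225366
wrist carriage_mid 0.62 (323, 283) [ 0.5063 -0.0134  0.04  ]
wrist red_stop 0.72 (47, 276) [0.4961 0.1235 0.04  ]
pad mask 0.56 (np.float64(321.9541676561387), np.float64(283.10448824507245)) 4211 [ 0.517  -0.0117  0.066 ]
321.5 292.5 (69.0, 107.0) 90.0 [ 0.5127 -0.0119  0.066 ]
```

View pics/w3.png

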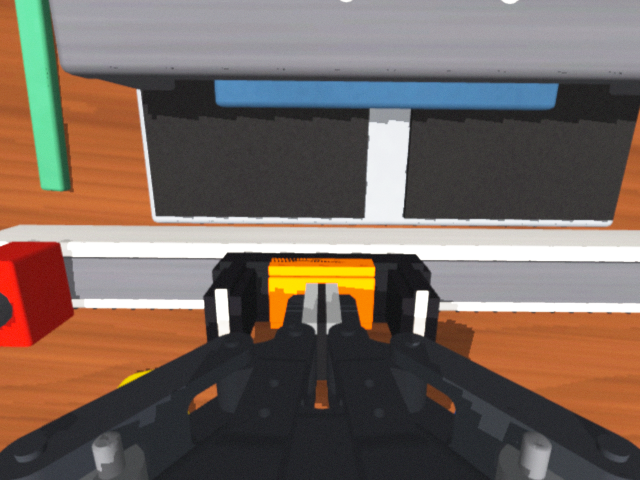

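The slider rides with the fingers: its walls at about 222 and 421 are still centred on them. About 75 mm is left to the red stop.

Emit:
move_arm:
  jaw: [0, 0, 0, 0, 0, 0, 0, 0, 0, 0, 0, 0]
  dp:
    - [0, -0.3, 0]
    - [0, -0.6, 0]
    - [0, -0.7, 0]
    - [0, -0.7, 0]
    - [0, -0.7, 0]
    - [0, -0.7, 0]
    - [0, -0.7, 0]
    - [0, -0.7, 0]
    - [0, -0.6, 0]
    - [0, -0.5, 0]
    - [0, -0.4, 0]
    - [0, 0, 0]
  turn:
    - [0, 0, 0]
    - [0, 0, 0]
    - [0, 0, 0]
    - [0, 0, 0]
    - [0, 0, 0]
    - [0, 0, 0]
    - [0, 0, 0]
    - [0, 0, 0]
    - [0, 0, 0]
    - [0, 0, 0]
    - [0, 0, 0]
    - [0, 0, 0]

```text
time_s: 6.87
position: [0.5022, 0.0536, 0.063]
tool_rot: [[0.995, 0.099, 0.004], [0.099, -0.995, -0.0], [0.004, 0.001, -1.0]]
ft_force: [-0.6, 0.7, 14.1]
grip_width: -0.0
gripper_force: 6.4
```

Emit:
move_arm:
  jaw: [0, 0, 0, 0, 0, 0, 0]
  dp:
    - [0, -0.2, 0]
    - [0, -0.2, 0]
    - [0, -0.2, 0]
    - [0, -0.2, 0]
    - [0, -0.2, 0]
    - [0, 0, 0]
    - [0, 0, 0]
  turn:
    - [0, 0, 0]
    - [0, 0, 0]
    - [0, 0, 0]
    - [0, 0, 0]
    - [0, 0, 0]
    - [0, 0, 0]
    - [0, 0, 0]

```text
time_s: 7.45
position: [0.5014, 0.0626, 0.063]
tool_rot: [[0.995, 0.099, 0.004], [0.099, -0.995, -0.001], [0.004, 0.002, -1.0]]
ft_force: [-1.2, -2.7, 11.9]
grip_width: 0.0005
gripper_force: 6.4
```

```bash
python3 look.py w4
```

```text
7.45 [0.5014 0.0626 0.063 ] [[0.995, 0.099, 0.004], [0.099, -0.995, -0.001], [0.004, 0.002, -1.0]] [-1.2 -2.7 11.9] 0.0005125097663553522
wrist carriage_mid 0.68 (323, 282) [0.5    0.0617 0.04  ]
wrist red_stop 0.8 (201, 282) [0.4936 0.1226 0.04  ]
pad mask 0.73 (np.float64(321.9728922582127), np.float64(283.627613140363)) 4353 [0.5099 0.0634 0.066 ]
322.0 293.5 (71.0, 106.0) 90.0 [0.5054 0.0629 0.066 ]
```

View pics/w4.png

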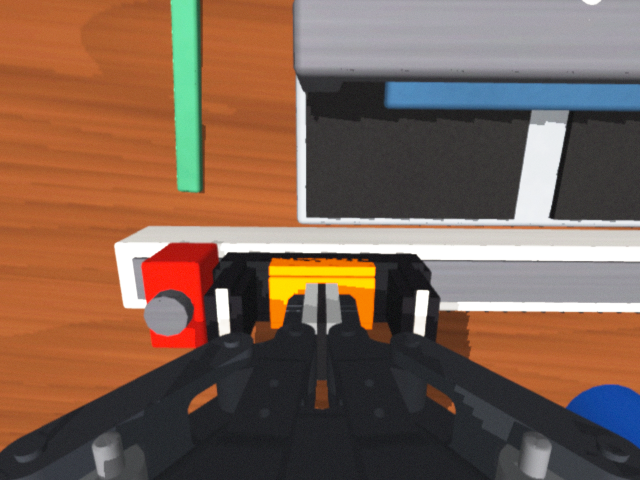

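The slider looks up against the red block, with the left edge of the slider at about 215 meeting the block's face, and a reaction force is building. A few mm more makes sure.

Emit:
move_arm:
  jaw: [0, 0, 0, 0, 0]
  dp:
    - [0, -0.2, 0]
    - [0, -0.2, 0]
    - [0, -0.2, 0]
    - [0, 0, 0]
    - [0, 0, 0]
  turn:
    - [0, 0, 0]
    - [0, 0, 0]
    - [0, 0, 0]
    - [0, 0, 0]
    - [0, 0, 0]

```text
time_s: 8.17
position: [0.5014, 0.0678, 0.0632]
tool_rot: [[0.995, 0.099, 0.006], [0.099, -0.995, -0.003], [0.005, 0.003, -1.0]]
ft_force: [0.5, -7.5, 12.2]
grip_width: -0.0001
gripper_force: 6.3
```

The reaction is -7.5 N and the fingers now slip on the pad, so the slider is hard against the stop. Lifting straight up.

Emit:
move_arm:
  jaw: [0, 0, 0, 0, 0, 0, 0, 0, 0]
  dp:
    - [0, 0, -0.3]
    - [0, 0, -0.5]
    - [0, 0, -1]
    - [0, 0, -2]
    - [0, 0, -3]
    - [0, 0, -3]
    - [0, 0, -3]
    - [0, 0, 0]
    - [0, 0, 0]
  turn:
    - [0, 0, 0]
    - [0, 0, 0]
    - [0, 0, 0]
    - [0, 0, 0]
    - [0, 0, 0]
    - [0, 0, 0]
    - [0, 0, 0]
    - [0, 0, 0]
    - [0, 0, 0]

```text
time_s: 8.92
position: [0.4998, 0.0692, 0.1906]
tool_rot: [[0.995, 0.099, 0.003], [0.099, -0.995, -0.0], [0.003, 0.0, -1.0]]
ft_force: [0.0, -0.3, -1.0]
grip_width: -0.0
gripper_force: 0.0
```

```bash
python3 look.py w5
```

```text
8.9167 [0.4998 0.0692 0.1906] [[0.995, 0.099, 0.003], [0.099, -0.995, -0.0], [0.003, 0.0, -1.0]] [ 0.  -0.3 -1. ] -2.29721949644908e-05
wrist carriage_mid 0.66 (330, 222) [0.4995 0.0617 0.04  ]
wrist pad_top 0.74 (331, 227) [0.5019 0.0621 0.066 ]
wrist red_stop 0.6 (255, 218) [0.4969 0.125  0.04  ]
wrist red_stop 0.55 (248, 65) [0.6136 0.1357 0.04  ]
pad mask 0.57 (np.float64(330.20118343195264), np.float64(225.45984784446324)) 2366 [0.5027 0.0627 0.066 ]
330.0 225.5 (39.0, 60.0) 90.0 [0.5026 0.0629 0.066 ]
```

View pics/w5.png

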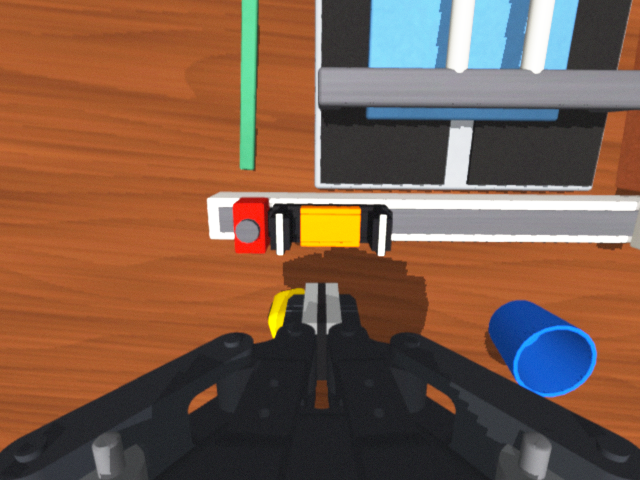

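The slider's end at column 270 meets the red block's edge at about 268, the pad is up and the gripper is clear.

```bash
python3 -c "
from rig import ticket; print(ticket.close_job())"
```

```text
the job is handed in; nothing more can be done
None
```

The job is handed in after about 9 s of robot time: the slider sits against the red stop with the pad released and the gripper clear above it, but the hand-in gave no verdict.

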